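# Fetch the wax box from behind the bottle, jar and cups

### The arm

A 6-joint arm with a two-finger parallel gripper is mounted at the origin on a cart in front of the work surface, level with it; the furniture and walls round the work are solid. World frame = base frame: x ahead of the robot, y to its left, z up, the work surface at z = 0. Lengths are in m, angles in rad, forces in N, time in s.
With the tool pointing down it reaches from about 0.425 to 0.95 m from the base axis. Payload 14.7 kg.
Tool frame: the origin (TCP) lies at the very end of the fingers, on their centre line; the grasp point (between the pads) lies 19 mm behind it (robot.grip_depth is the distance from the TCP to the grasp point, in m); z points along the fingers, y is the line along which they close (so a half turn about z gives the same grasp; the last joint's range is limited). The gripper opens to 85 mm and grips with 20 to 120 N. Pads are 22 mm wide; open, the fingers measure 114 mm over their backs; the gripper's body (76 mm by 85 mm) begins 54 mm behind the grasp point. The pads swing forward as they close: fully open they stand 13 mm farther back than shut.
Start: joints at [-1.256, 0.48, 1.596, -0, 1.065, -0.047], TCP at [0.23, -0.608, 0.231] pointing down, gripper open.
Joint ranges: [-2.75, 2.75], [-0.82, 2.05], [0.23, 2.67], [-1.56, 4.7], [0.09, 2.69], [-2.92, 2.92]. Speed limits (rad/s): [1.89, 1.89, 2.39, 3.01, 3.01, 3.01].

### API

Orientations are given as [roll, pitch, yaw] about the fixed x, y, z axes, in that order (R = Rz(yaw) Ry(pitch) Rx(roll)).
In Python, from station import robot gives the robot as it stands.
- The arm moves only by the tool apply_moves, never from a script. Its argument "targets" is a list of rows, each a list of 7 numbers: the shift along the tool's x, y, z in m, then the turn, a rotation vector about the tool's x, y, z in degrees, then the finger opening in m, from 0 to 0.0854. A call has 1 to 20 rows; each row shifts and turns the commanded pose from where the row before left it, along the tool's axes as they then stand; what a row does not reach is not made up. A row lasts 1/8 s, in which the tool goes at most 62.5 mm and 10.7 degrees, less where a joint would pass 70% of its speed; a pose out of reach is approached as far as the arm can. A call is refused whole if a number of a shift passes 0.0625 or a number of a turn 10.7, either way. A call with a gripper value outside its range is refused whole. The fingers move at their own pace and stop on an object; "newtons" is the grip in N (left out, the last holds). Time passes only in rows, so rows that do not move let the fingers close. It gives the time, the measured TCP pose, the force, the opening and the grip force at its end, in the units of the state.
- robot.sense(): the state, without advancing time (a new reading comes with each control period).
- robot.capture(name): name is "side" or "top" or "wrist"; returns a dict with "pixels" (384x512x3 uint8, blue, green, red), "fovy" (degrees; the focal length in pixels is half the picture's height over the tangent of half this angle, whatever the lens; pixels are square), "cx", "cy" (the principal point, pixels), "R" (3x3) and "t" (3): a world point X has camera coordinates R X + t. Camera axes: x right, y down, z forward; pixel columns grow to the right and rows downward; lengths in m; the calibration is good to about 2 mm. A picture is of the moment at which its call begins. There is no depth.
- robot.hand_in(): hands the job in; it is judged then, once.
The state is a dict: "clock": time; "joint_pos": joint angles; "joint_vel": joint speeds; "tau": joint torques, N m; "position": TCP position; "ee_rot": TCP orientation; "wrist_force": force on the tool from outside, world axes, zero at the start; "torque": the same for the moment, N m; "gripper_width": finger opening in m; "finger_force": force on a finger pad.
Only numpy, scipy, OpenCV 4.12 (cv2) and the standard library are available. Lean on these libraries where they do the work, as an engineer would, in place of code of your own. Each camera call takes 0.05 s, during which the arm holds its last target. There are 200 camera calls.

### The job

Get the red and cream wax box out from the back of the grey rack: first stand the amber bottle, the glass jar and the stack of cups, which are in its way, upright in the blue side tray. With all three waiting there, lay the wax box flat on the green mat, centred and with its long side along the mat's long side; then stand each of the three back upright on exactly the rack place it came from, let go of everything, and do not disturb the spirit lamp or the small glass dish.

Things in the scene. Friction and masses are not known exactly. Their poses are not given: they have to be found in the camera images.
- wax_carton: closed flat box of modelling wax, dark red with a cream stripe, 60 (x) x 100 (y) x 16 mm, 0.12 kg; origin at the centre of its underside, z up. Lies at the back of the rack, square to it, between low rails; grip it across its 60 mm width. Room for a finger behind it 34 mm, in front of it 75 mm once the three things are gone.
- bottle: amber bottle with black cap, round, body 42 mm wide up to 78 mm high, then a 24 mm cap to 95 mm; origin at the centre of its underside, z up. Starts on one of the three rack seats; which one is mixed at every start; remember it.
- jar: clear glass jar with brownish contents, round, 62 mm wide, 99 mm high, open top; origin at the centre of its underside, z up. Starts on one of the three rack seats; remember which.
- cups: upright stack of white cups, gripped as a round 60 mm wide cylinder (rims look 66 mm wide), 66 mm high; origin at the centre of its underside, z up. Starts on one of the three rack seats; remember which.
- rack: fixed grey board, 180 (x) x 226 (y) mm, top 6 mm above desk; origin on the desk, x to the back, z up. Three seats (white rings 69 mm wide) at x=-38, y=-70, 0, 70 mm (front row); things stand within 3 mm of their centres. Wax box behind, centred near x=30, y=0 (its top 22 mm above desk), between side rails at y=+-59, x=0 to 97, 25 mm high; back rail at x=94, 18 mm high.
- side_tray: low blue open tray, fixed, 88 (x) x 210 (y) x 12 mm outside, walls and floor 3 mm thick; origin at the centre of its underside, z up. Empty at the start; room for the three things in a row along its y.
- work_mat: flat green mat, fixed, 80 (x) x 120 (y) x 3 mm; origin at the centre of its underside, z up; long side along its y.
- lamp: bystander: glass spirit lamp with brass cap, 72 mm wide, 86 mm high; origin at the centre of its underside. To be left alone.
- dish: bystander: small clear glass dish, 38 mm wide, 27 mm high; origin at the centre of its underside. To be left alone.
Mind the look-alikes: they are no part of the job. What is shaped like the cups but purple is not meant.

How it is judged:
By the outcome, as a careful person would: the job done as asked, in the order asked, and still so for the second after the job is handed in, with the robot touching nothing.
It also fails if it takes over 131 s, if anything falls off the work surface, if the arm or the gripper's body presses on something with over 40 N, if the wrist force passes 120 N, or if a joint passes its speed limit or range.

## Working session

There is one attempt and no reset: what is moved stays moved. The work goes in short steps, Python scripts to look and compute and a tool call to move; the robot and the scene stay as the last step left them, time stands still between calls to the robot, and variables do not carry over. Pictures are saved under pics/ and viewed, at most 14 in all, crops included, and the job is handed in when it is done.

Besides the shell and the picture viewer there is one more tool, called after ">>>" by a JSON object that holds its "method" and its "body". apply_moves: Moves the arm, as the interface text tells. Its arguments: {"type":"object","properties":{"targets":{"type":"array"},"newtons":{"type":"number"}},"required":["targets"]}

```bash
ls; mkdir -p pics
cat > h.py <<'E'
import numpy as np, cv2
from station import robot
def cap(n):
    return robot.capture(n)
def f(c): return 192/np.tan(np.radians(c["fovy"])/2)
def px2w(c,u,v,z):
    R=np.array(c["R"]);t=np.array(c["t"]);o=-R.T@t
    d=R.T@np.array([(u-c["cx"])/f(c),(v-c["cy"])/f(c),1.])
    return o+d*(z-o[2])/d[2]
def w2px(c,X):
    p=np.array(c["R"])@np.array(X)+np.array(c["t"])
    return np.array([c["cx"]+f(c)*p[0]/p[2],c["cy"]+f(c)*p[1]/p[2]])
E
python3 - <<'E'
from h import *
ims=[]
import pickle
d={}
for n in("top","side","wrist"):
    c=cap(n);d[n]=c;print(n,c["fovy"],c["cx"],c["cy"],np.round(-np.array(c["R"]).T@c["t"],3).tolist(),np.round(c["R"],3).tolist())
    cv2.imwrite(f"pics/{n}0.png",cv2.resize(c["pixels"],(800,600),interpolation=cv2.INTER_CUBIC))
pickle.dump(d,open("c0.pkl","wb"))
print(robot.sense())
E
```

```text
pics
top 49.94468164176807 255.13055175078136 184.4476771017559 [0.369, 0.092, 0.953] [[0.015, -1.0, 0.003], [-0.989, -0.015, -0.149], [0.149, -0.001, -0.989]]
side 49.12701550341504 260.3360604672558 189.15182254638012 [0.37, -0.77, 0.439] [[0.984, -0.177, -0.006], [-0.078, -0.402, -0.912], [0.159, 0.899, -0.409]]
wrist 71.98769303813937 256.1168530538103 189.2465483428664 [0.307, -0.579, 0.373] [[0.352, -0.936, -0.0], [-0.887, -0.333, 0.32], [-0.299, -0.112, -0.947]]
{'clock': 0.15, 'joint_pos': array([-1.25559981e+00,  4.80726751e-01,  1.59670110e+00,  8.88917963e-09,
        1.06513505e+00, -4.65813510e-02]), 'joint_vel': array([-1.09373728e-03, -2.78631936e-05, -3.43656154e-03, -4.20909553e-05,
       -2.80955279e-03,  2.20671736e-03]), 'tau': array([ 6.51190494e-04, -9.51155233e+01, -4.30459285e+01, -5.66757608e-04,
        8.14506988e-03, -1.05476906e-04]), 'position': array([ 0.22999375, -0.60761679,  0.23080499]), 'ee_rot': array([-3.14062346e+00, -4.51866819e-05,  3.61777842e-01]), 'wrist_force': array([ 0.54015348,  0.31004719, -1.05611087]), 'torque': array([ 0.05765004, -0.01638308, -0.02141626]), 'finger_force': 0.0, 'gripper_width': 0.08487933448239278}
```

View pics/top0.png

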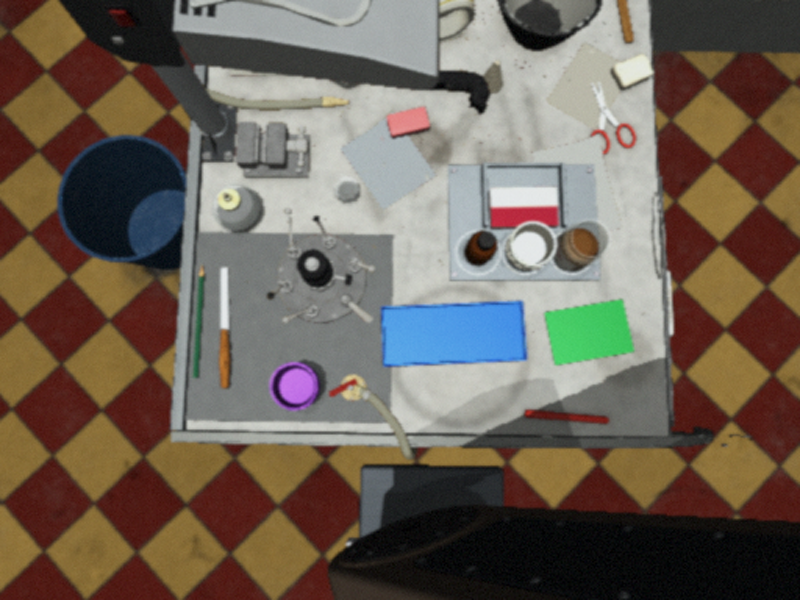

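View pics/side0.png

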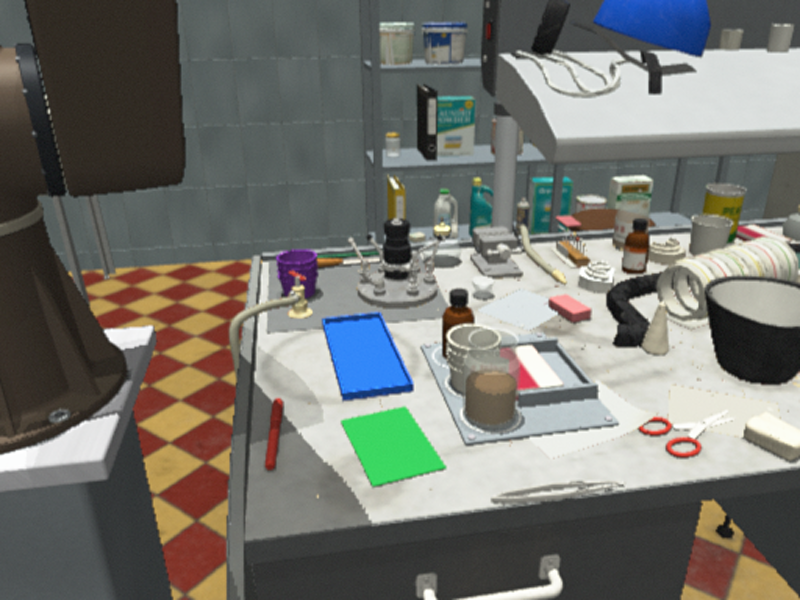

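Top view: the rack shows bottle (480,247), cups (528,247) and jar (578,247); the wax box is at (523,207), the tray at (454,334) and the mat at (590,331). The purple cup (295,385) and the second amber bottle at the back (side view 636,245) are look-alikes. The white cups at (528,247) are the ones meant, because they are white and stand on a rack seat.

```bash
cat > m.py <<'E'
from h import *
def mask(c,lo,hi,mn=150):
    h=cv2.cvtColor(c["pixels"],cv2.COLOR_BGR2HSV); m=cv2.inRange(h,lo,hi)
    return [q for q in cv2.findContours(m,0,2)[0] if cv2.contourArea(q)>mn]
def rect(c,q,z):
    P=np.array([px2w(c,u,v,z)[:2]*1000 for u,v in q[:,0,:].astype(float)],np.float32)
    r=cv2.minAreaRect(P); return [np.round(x,1) for x in r]
E
python3 - <<'E'
from m import *
import pickle
d=pickle.load(open("c0.pkl","rb"));c=d["top"];s=d["side"]
for n,lo,hi,z in(("blue",(100,120,80),(125,255,255),.012),("green",(45,120,80),(75,255,255),.003),("red",(170,120,80),(180,255,255),.022),("red0",(0,150,60),(5,255,255),.022)):
  for k,cc in(("top",c),("side",s)):
    for q in mask(cc,lo,hi):
        b=cv2.boundingRect(q)
        if 200<b[0]<430 and 90<b[1]<310: print(n,k,b,rect(cc,q,z))
# hood corner triangulation
def ray(c,u,v):
    R=np.array(c["R"]);return -R.T@c["t"],R.T@np.array([(u-c["cx"])/f(c),(v-c["cy"])/f(c),1])
o1,d1=ray(c,438*.64,80*.64);o2,d2=ray(s,548*.64,152*.64)
A=np.linalg.lstsq(np.c_[d1,-d2],o2-o1,rcond=None)[0];print("hood",o1+A[0]*d1,o2+A[1]*d2)
a=c["pixels"][95:185,280:400];cv2.imwrite("pics/rk.png",cv2.resize(a,None,fx=6.6,fy=6.6,interpolation=cv2.INTER_CUBIC))
a=s["pixels"][175:290,260:400];cv2.imwrite("pics/rks.png",cv2.resize(a,None,fx=5.2,fy=5.2,interpolation=cv2.INTER_CUBIC))
E
```

```text
blue top (244, 193, 93, 42) [array([445.6,  11.8]), array([ 87.2, 208.8]), np.float64(3.4)]
blue side (206, 200, 58, 56) [array([446.7,   2. ]), array([ 89. , 225.4]), np.float64(3.0)]
green top (349, 192, 56, 41) [array([ 451.1, -189.5]), array([ 77.7, 117.4]), np.float64(10.7)]
green side (219, 261, 66, 50) [array([ 452.5, -193. ]), array([ 78.8, 119.4]), np.float64(10.5)]
red top (314, 133, 43, 12) [array([619.4, -92.3]), array([26.3, 98.4]), np.float64(0.9)]
red0 top (415, 300, 54, 32) [array([ 201.3, -318.7]), array([84.6, 83. ]), np.float64(45.7)]
red0 top (357, 299, 53, 30) [array([ 229.5, -191.6]), array([113. ,  58.4]), np.float64(87.9)]
red0 top (322, 298, 29, 28) [array([218. , -77.5]), array([79.3, 41.3]), np.float64(43.9)]
red0 top (426, 131, 33, 49) [array([ 583.5, -318.9]), array([84.7, 84.1]), np.float64(44.9)]
red0 side (427, 280, 21, 12) [array([ 741.9, -278.9]), array([28.4, 35.6]), np.float64(79.3)]
hood [0.71446423 0.05043006 0.25964479] [0.70656895 0.05275493 0.25556544]
```

View pics/rk.png

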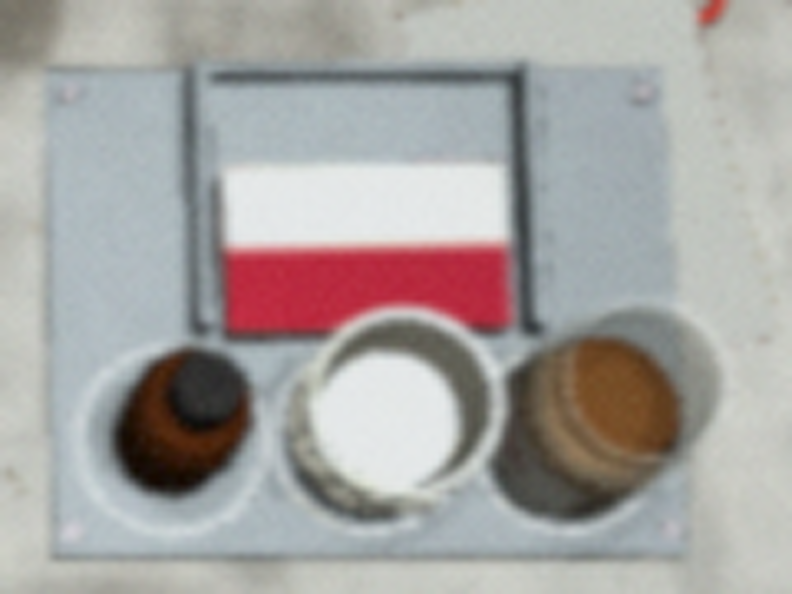

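View pics/rks.png

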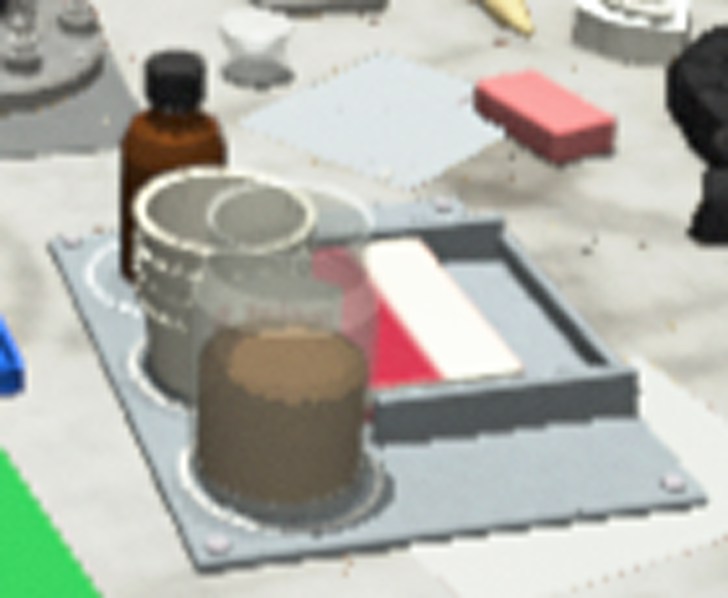

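Crops: in the top crop the rack shows bottle (185,420), cups (400,420) and jar (590,430). The red/cream box lies between the rails at (367,247), and the pink block outside the rack is not meant. From left to right in the picture the seats hold bottle (y=+70), cups (0) and jar (−70). The hood's lower corner is at about (0.71, 0.05, 0.26) and stays clear.

Run:
```python
from m import *
import pickle
c=pickle.load(open("c0.pkl","rb"))["top"];s=pickle.load(open("c0.pkl","rb"))["side"]
def T(x,y,z): return px2w(c,280+(x+.5)/6.6-.5,95+(y+.5)/6.6-.5,z)[:2]*1000
def S(x,y,z): return px2w(s,260+(x+.5)/5.2-.5,175+(y+.5)/5.2-.5,z)[:2]*1000
P=lambda *a:print(a[0],np.round(a[1:],1).tolist())
def fit(L,W):
    L=np.array(L);W=np.array(W);a=(L-L.mean(0));b=W-W.mean(0)
    th=np.arctan2((a[:,0]*b[:,1]-a[:,1]*b[:,0]).sum(),(a*b).sum());R=np.array([[np.cos(th),-np.sin(th)],[np.sin(th),np.cos(th)]])
    t=W.mean(0)-R@L.mean(0);return R,t,np.degrees(th),np.abs(L@R.T+t-W).max(0)
L=[(-90,113),(-90,-113),(90,113),(90,-113)]
R,t,th,e=fit(L,[T(50,556,.006),T(688,556,.006),T(48,68,.006),T(662,65,.006)]);P("rackT",*t,th,*e)
R2,t2,th2,e2=fit([L[0],L[1],L[3]],[S(50,242,.006),S(200,568,.006),S(705,500,.006)]);P("rackS",*t2,th2,*e2)
for y in(70,0,-70):P("seat",*(R@[-38,y]+t))
P("cap",*T(209,387,.101));P("capS",*S(176,62,.101))
P("cups",*T(402,408,.072));P("cupsS",*S(225,212,.072))
P("jar",*T(625,403,.105)); P("jarS",*S(292,222,.105))
P("box",*[v for q in((224,165),(505,163),(509,330),(226,330)) for v in T(*q,.022)])
P("boxS",*[v for q in((422,238),(522,371),(440,380)) for v in S(*q,.022)])
```

```text
rackT [617.1, -93.9, 0.9, 0.5, 1.8]
rackS [618.1, -98.9, 1.1, 2.3, 1.6]
seat [577.9, -24.5]
seat [579.1, -94.5]
seat [580.2, -164.5]
cap [565.3, -25.8]
capS [568.1, -28.8]
cups [565.9, -93.7]
cupsS [569.3, -98.2]
jar [561.2, -157.9]
jarS [570.8, -169.5]
box [664.2, -42.5, 666.5, -142.2, 605.7, -142.3, 604.1, -42.9]
boxS [667.6, -42.9, 667.9, -144.3, 637.1, -144.6]
```

>>> {"method": "apply_moves", "body": {"targets": [[0, 0, 0, 0, 0, -10.05, 0.085], [0, 0, 0, 0, 0, -10.05, 0.085], [0, 0, 0, 0, 0, -10.05, 0.085], [0, 0, 0, 0, 0, -10.05, 0.085], [0, 0, 0, 0, 0, -10.05, 0.085], [0, 0, 0, 0, 0, -10.05, 0.085], [0, 0, 0, 0, 0, -10.05, 0.085], [0.044, 0.034, 0, 0, 0, 0, 0.085], [0.044, 0.034, 0, 0, 0, 0, 0.085], [0.044, 0.034, 0, 0, 0, 0, 0.085], [0.044, 0.034, 0, 0, 0, 0, 0.085], [0.044, 0.034, 0, 0, 0, 0, 0.085], [0.044, 0.034, 0, 0, 0, 0, 0.085], [0.044, 0.034, 0, 0, 0, 0, 0.085], [0.044, 0.034, 0, 0, 0, 0, 0.085], [0.044, 0.034, 0, 0, 0, 0, 0.085], [0.044, 0.034, 0, 0, 0, 0, 0.085], [0, 0, 0, 0, 0, 0, 0.085]], "newtons": 30}}

```text
clock: 2.4
position: [0.5635, -0.1585, 0.231]
ee_rot: [3.141, -0.001, 1.593]
wrist_force: [-0.2, -0.8, 0.3]
gripper_width: 0.0851
finger_force: 0.0
```

Run:
```python
from m import *
import pickle
c=cap("wrist");pickle.dump(c,open("w1.pkl","wb"))
cv2.imwrite("pics/w1.png",cv2.resize(c["pixels"],(800,600)))
for X in((.567,-.165,.105),(.567,-.096,.072),(.567,-.027,.101),(.635,-.093,.022)):print(np.round(w2px(c,X)/.64))
```

```text
[405. 293.]
[407. 186.]
[411.  68.]
[489. 179.]
```

View pics/w1.png

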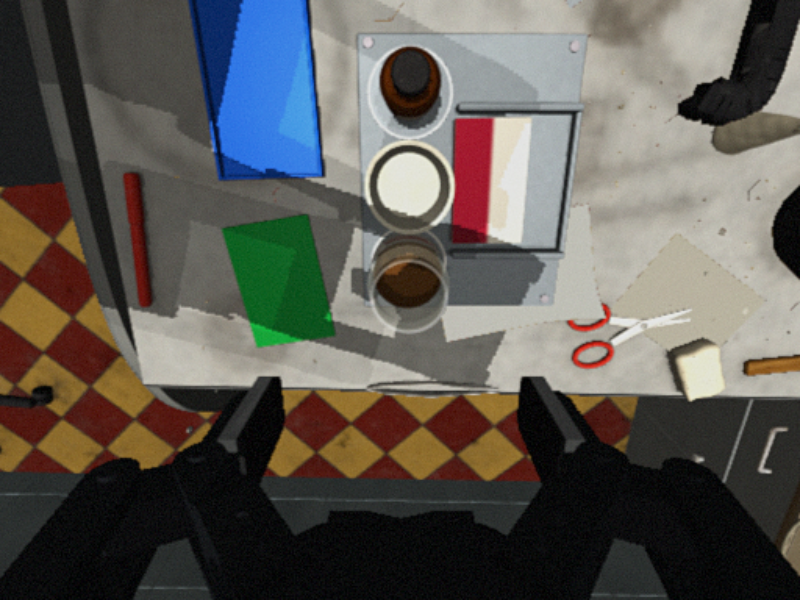

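Wrist view: jar rim at (409,293), cups at (409,187), cap at (411,70) and box at about (490,180), all matching the predicted positions. Gripping the jar first.

>>> {"method": "apply_moves", "body": {"targets": [[-0.0065, 0.0045, 0.04, 0, 0, 0, 0.085], [0, 0, 0.05, 0, 0, 0, 0.085], [0, 0, 0.05, 0, 0, 0, 0.085], [0, 0, 0.03, 0, 0, 0, 0.085], [0, 0, 0.016, 0, 0, 0, 0.085], [0, 0, 0, 0, 0, 0, 0.085], [0, 0, 0, 0, 0, 0, 0.05], [0, 0, 0, 0, 0, 0, 0.05], [0, 0, 0, 0, 0, 0, 0.05], [0, 0, 0, 0, 0, 0, 0.05], [0, 0, 0, 0, 0, 0, 0.05], [0, 0, 0, 0, 0, 0, 0.05]], "newtons": 40}}

```text
clock: 3.95
position: [0.5675, -0.1685, 0.047]
ee_rot: [3.139, 0.001, 1.59]
wrist_force: [0.0, -1.1, 6.0]
gripper_width: 0.0607
finger_force: 42.4
```

>>> {"method": "apply_moves", "body": {"targets": [[0, 0, -0.03, 0, 0, 0, 0.05], [0, 0, -0.035, 0, 0, 0, 0.05], [0, 0, -0.035, 0, 0, 0, 0.05], [0.018, -0.019, 0, 0, 0, 0, 0.05], [0.03, -0.03, 0, 0, 0, 0, 0.05], [0.03, -0.03, 0, 0, 0, 0, 0.05], [0.02, -0.022, 0, 0, 0, 0, 0.05], [0.0145, -0.0165, 0, 0, 0, 0, 0.05], [0, 0, 0.02, 0, 0, 0, 0.05], [0, 0, 0.03, 0, 0, 0, 0.05], [0, 0, 0.03, 0, 0, 0, 0.05], [0, 0, 0.015, 0, 0, 0, 0.05], [0, 0, 0, 0, 0, 0, 0.05], [0, 0, 0, 0, 0, 0, 0.05]]}}

```text
clock: 5.7
position: [0.4474, -0.0578, 0.0512]
ee_rot: [3.14, 0.0, 1.59]
wrist_force: [0.1, -0.3, -1.4]
gripper_width: 0.0606
finger_force: 45.2
```

>>> {"method": "apply_moves", "body": {"targets": [[0, 0, 0.005, 0, 0, 0, 0.05], [0, 0, 0.002, 0, 0, 0, 0.05], [0, 0, 0, 0, 0, 0, 0.05]]}}

```text
clock: 6.08
position: [0.4471, -0.0578, 0.044]
ee_rot: [3.141, 0.0, 1.59]
wrist_force: [-2.9, 1.3, 16.5]
gripper_width: 0.0604
finger_force: 47.1
```

>>> {"method": "apply_moves", "body": {"targets": [[0, 0, 0, 0, 0, 0, 0.085], [0, 0, 0, 0, 0, 0, 0.085], [0, 0, 0, 0, 0, 0, 0.085], [0, 0, -0.03, 0, 0, 0, 0.085], [0, 0, -0.05, 0, 0, 0, 0.085], [0, 0, -0.035, 0, 0, 0, 0.085], [0.012, 0.04, 0, 0, 0, 0, 0.085], [0.012, 0.04, 0, 0, 0, 0, 0.085], [0.0095, 0.04, 0, 0, 0, 0, 0.085], [0, 0, 0, 0, 0, 0, 0.085], [0, 0, 0, 0, 0, 0, 0.085]]}}

```text
clock: 7.45
position: [0.5652, -0.0219, 0.1578]
ee_rot: [-3.14, -0.0, 1.59]
wrist_force: [-0.5, -0.1, 0.2]
gripper_width: 0.0849
finger_force: 0.0
```

>>> {"method": "apply_moves", "body": {"targets": [[-0.0045, 0.002, 0.03, 0, 0, 0, 0.085], [0, 0, 0.045, 0, 0, 0, 0.085], [0, 0, 0.03, 0, 0, 0, 0.085], [0, 0, 0.012, 0, 0, 0, 0.085], [0, 0, 0, 0, 0, 0, 0.03], [0, 0, 0, 0, 0, 0, 0.03], [0, 0, 0, 0, 0, 0, 0.03], [0, 0, 0, 0, 0, 0, 0.03], [0, 0, 0, 0, 0, 0, 0.03], [0, 0, 0, 0, 0, 0, 0.03], [0, 0, 0, 0, 0, 0, 0.03]]}}

```text
clock: 8.82
position: [0.5688, -0.0265, 0.0427]
ee_rot: [3.14, 0.0, 1.59]
wrist_force: [-2.4, 0.4, 7.8]
gripper_width: 0.0401
finger_force: 39.2
```

>>> {"method": "apply_moves", "body": {"targets": [[0, 0, -0.03, 0, 0, 0, 0.03], [0, 0, -0.035, 0, 0, 0, 0.03], [0, 0, -0.015, 0, 0, 0, 0.03], [0.007, -0.02, 0, 0, 0, 0, 0.03], [0.011, -0.035, 0, 0, 0, 0, 0.03], [0.011, -0.035, 0, 0, 0, 0, 0.03], [0.005, -0.02, 0, 0, 0, 0, 0.03], [0, -0.0115, 0, 0, 0, 0, 0.03], [0, 0, 0.02, 0, 0, 0, 0.03], [0, 0, 0.03, 0, 0, 0, 0.03], [0, 0, 0.024, 0, 0, 0, 0.03], [0, 0, 0, 0, 0, 0, 0.03], [0, 0, 0, 0, 0, 0, 0.03]]}}

```text
clock: 10.45
position: [0.4466, 0.0051, 0.0478]
ee_rot: [3.141, 0.0, 1.589]
wrist_force: [0.7, -0.2, -1.6]
gripper_width: 0.0403
finger_force: 41.3
```

>>> {"method": "apply_moves", "body": {"targets": [[0.004, 0, 0.005, 0, 0, 0, 0.03], [0, 0, 0.0025, 0, 0, 0, 0.03], [0, 0, 0, 0, 0, 0, 0.03], [0, 0, 0, 0, 0, 0, 0.085], [0, 0, 0, 0, 0, 0, 0.085], [0, 0, 0, 0, 0, 0, 0.085], [0, 0, 0, 0, 0, 0, 0.085], [0, 0, -0.03, 0, 0, 0, 0.085], [0, 0, -0.05, 0, 0, 0, 0.085], [0, 0, -0.035, 0, 0, 0, 0.085], [-0.026, 0.03, 0, 0, 0, 0, 0.085], [-0.04, 0.045, 0, 0, 0, 0, 0.085], [-0.039, 0.045, 0, 0, 0, 0, 0.085], [0, 0, 0, 0, 0, 0, 0.085], [0, 0, 0, 0, 0, 0, 0.085]]}}

```text
clock: 12.32
position: [0.5672, -0.0934, 0.1543]
ee_rot: [-3.14, -0.0, 1.589]
wrist_force: [0.0, 0.1, -0.3]
gripper_width: 0.0848
finger_force: 0.0
```

>>> {"method": "apply_moves", "body": {"targets": [[-0.0025, 0, 0.03, 0, 0, 0, 0.085], [0, 0, 0.045, 0, 0, 0, 0.085], [0, 0, 0.03, 0, 0, 0, 0.085], [0, 0, 0.017, 0, 0, 0, 0.085], [0, 0, 0, 0, 0, 0, 0.085], [0, 0, 0, 0, 0, 0, 0.05], [0, 0, 0, 0, 0, 0, 0.05], [0, 0, 0, 0, 0, 0, 0.05], [0, 0, 0, 0, 0, 0, 0.05], [0, 0, 0, 0, 0, 0, 0.05], [0, 0, 0, 0, 0, 0, 0.05]], "newtons": 30}}

```text
clock: 13.7
position: [0.5688, -0.096, 0.0342]
ee_rot: [3.14, 0.0, 1.59]
wrist_force: [-1.3, 2.7, 6.2]
gripper_width: 0.0589
finger_force: 31.3
```

>>> {"method": "apply_moves", "body": {"targets": [[0, 0, -0.03, 0, 0, 0, 0.05], [0, 0, -0.045, 0, 0, 0, 0.05], [0, 0, -0.035, 0, 0, 0, 0.05], [0.02, 0, -0.01, 0, 0, 0, 0.05], [0.035, -0.02, 0, 0, 0, 0, 0.05], [0.042, -0.032, 0, 0, 0, 0, 0.05], [0.042, -0.037, 0, 0, 0, 0, 0.05], [0.028, -0.023, 0, 0, 0, 0, 0.05], [0.008, -0.013, 0, 0, 0, 0, 0.05], [0, 0, 0.02, 0, 0, 0, 0.05], [0, 0, 0.045, 0, 0, 0, 0.05], [0, 0, 0.035, 0, 0, 0, 0.05], [0, 0, 0.013, 0, 0, 0, 0.05], [0, 0, 0, 0, 0, 0, 0.05], [0, 0, 0, 0, 0, 0, 0.05]]}}

```text
clock: 15.58
position: [0.4405, 0.0767, 0.0407]
ee_rot: [3.14, -0.0, 1.59]
wrist_force: [-0.1, -0.1, -0.6]
gripper_width: 0.0592
finger_force: 32.8
```

>>> {"method": "apply_moves", "body": {"targets": [[0, 0, 0.006, 0, 0, 0, 0.05], [0, 0, 0.003, 0, 0, 0, 0.05], [0, 0, 0, 0, 0, 0, 0.05], [0, 0, 0, 0, 0, 0, 0.085], [0, 0, 0, 0, 0, 0, 0.085], [0, 0, 0, 0, 0, 0, 0.085], [0, 0, 0, 0, 0, 0, 0.085], [0, 0, -0.04, 0, 0, 0, 0.085], [0, 0, -0.05, 0, 0, 0, 0.085], [0, 0, -0.05, 0, 0, 0, 0.085], [-0.03, 0.03, 0, 0, 0, 0, 0.085], [-0.04, 0.04, 0, 0, 0, 0, 0.085], [-0.04, 0.05, 0, 0, 0, 0, 0.085], [-0.04, 0.05, 0, 0, 0, 0, 0.085], [-0.02, 0.025, 0, 0, 0, 0, 0.08], [0, 0, 0, 0, 0, 0, 0.08], [0, 0, 0, 0, 0, 0, 0.08]]}}

```text
clock: 17.7
position: [0.6344, -0.0873, 0.1703]
ee_rot: [-3.14, -0.0, 1.59]
wrist_force: [-1.4, 0.4, -0.8]
gripper_width: 0.0803
finger_force: 0.0
```

Run:
```python
from m import *
import pickle
p={}
for n in("side","wrist"):
    c=cap(n);p[n]=c
pickle.dump(p,open("c2.pkl","wb"))
cv2.imwrite("pics/s2.png",np.hstack([cv2.resize(p[n]["pixels"],None,fx=.78,fy=.78,interpolation=cv2.INTER_AREA) for n in p]))
cv2.imwrite("pics/w2.png",cv2.resize(p["wrist"]["pixels"],(800,600)))
print(robot.sense()["position"])
for X in((.567,-.165,.006),(.567,-.096,.006),(.567,-.026,.006),(.635,-.093,.022)):print(np.round(w2px(p["wrist"],X)/.64))
```

```text
[ 0.63451052 -0.08693474  0.17078413]
[317. 359.]
[313. 279.]
[308. 186.]
[401. 283.]
```

View pics/s2.png

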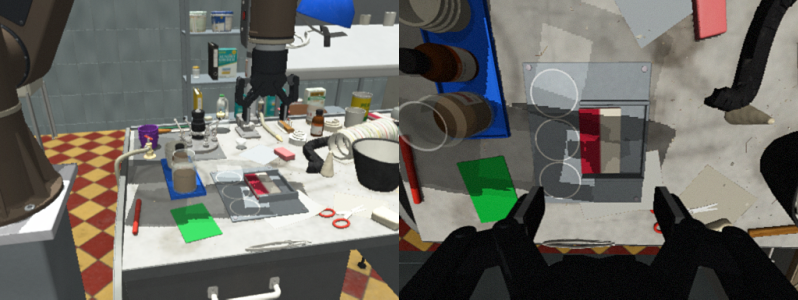

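View pics/w2.png

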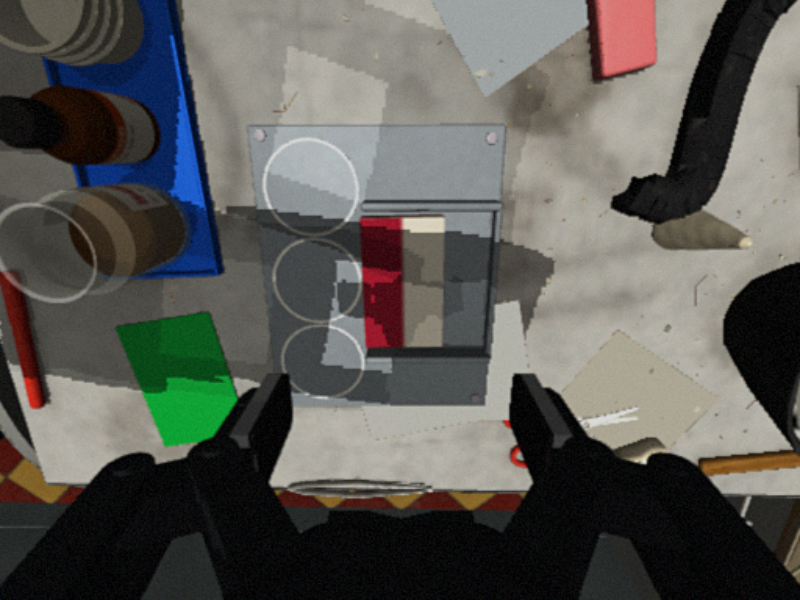

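Side view shows all three upright in the blue tray. In the wrist view the rings are at (311,187), (318,280) and (323,361), and the free box is centred at about (404,281). Now the box.

>>> {"method": "apply_moves", "body": {"targets": [[-0.0045, 0.0015, 0.03, 0, 0, 0, 0.078], [0, 0, 0.045, 0, 0, 0, 0.078], [0, 0, 0.04, 0, 0, 0, 0.078], [0, 0, 0.025, 0, 0, 0, 0.078], [0, 0, 0.012, 0, 0, 0, 0.078], [0, 0, 0.005, 0, 0, 0, 0.078], [0, 0, 0, 0, 0, 0, 0.078], [0, 0, 0, 0, 0, 0, 0.078]], "newtons": 40}}

```text
clock: 18.8
position: [0.6377, -0.0923, 0.0148]
ee_rot: [3.14, 0.0, 1.59]
wrist_force: [0.8, 0.3, -0.4]
gripper_width: 0.0776
finger_force: 0.0
```

Run:
```python
from m import *
import pickle
p=pickle.load(open("c2.pkl","rb"))["wrist"]
for a in((263,358,138,235),(272,362,239,320),(281,366,324,398)):
    u,v=(a[0]+a[1])*.32,(a[2]+a[3])*.32
    A=px2w(p,u,a[2]*.64,.006);B=px2w(p,u,a[3]*.64,.006);C=px2w(p,a[0]*.64,v,.006);D=px2w(p,a[1]*.64,v,.006)
    print(np.round(np.array([*((C+D)/2)[:2],*((A+B)/2)[:2]])*1000,1))
c=pickle.load(open("c0.pkl","rb"))["top"]
T=lambda x,y,z: px2w(c,280+(x+.5)/6.6-.5,95+(y+.5)/6.6-.5,z)[:2]*1000
print(T(172,345,.006),T(172,537,.006),T(75,440,.006),T(270,440,.006))
print(robot.sense()["position"],robot.sense()["wrist_force"])
```

```text
[568.7 -26.7 568.7 -27.9]
[570.1 -96.4 570.  -97.5]
[ 572.1 -166.7  572.  -167.8]
[602.40643744 -25.85877057] [532.86738603 -25.60343934] [567.29175335   8.71634467] [568.33956091 -60.54193683]
[ 0.63765383 -0.09231757  0.01482834] [ 0.77786716  0.29057386 -0.41877492]
```

>>> {"method": "apply_moves", "body": {"targets": [[0, 0, 0.003, 0, 0, 0, 0.078], [0, 0, 0, 0, 0, 0, 0.05], [0, 0, 0, 0, 0, 0, 0.05], [0, 0, 0, 0, 0, 0, 0.05], [0, 0, 0, 0, 0, 0, 0.05], [0, 0, 0, 0, 0, 0, 0.05]]}}

```text
clock: 19.55
position: [0.637, -0.0922, 0.0112]
ee_rot: [-3.142, 0.0, 1.59]
wrist_force: [-2.5, 1.2, 6.5]
gripper_width: 0.0586
finger_force: 42.1
```

>>> {"method": "apply_moves", "body": {"targets": [[0, 0, -0.02, 0, 0, 0, 0.05], [0, 0, -0.03, 0, 0, 0, 0.05], [0, 0, -0.02, 0, 0, 0, 0.05], [-0.01, -0.02, 0, 0, 0, 0, 0.05], [-0.02, -0.04, 0, 0, 0, 0, 0.05], [-0.025, -0.045, 0, 0, 0, 0, 0.05], [-0.025, -0.04, 0, 0, 0, 0, 0.05], [-0.015, -0.025, 0, 0, 0, 0, 0.05], [-0.006, -0.0125, 0, 0, 0, -4.5, 0.05], [0, 0, 0, 0, 0, -5, 0.05], [0, 0, 0.03, 0, 0, 0, 0.05], [0, 0, 0.02, 0, 0, 0, 0.05], [0, 0, 0, 0, 0, 0, 0.05], [0, 0, 0, 0, 0, 0, 0.05]]}}

```text
clock: 21.3
position: [0.4569, -0.1969, 0.0317]
ee_rot: [3.141, 0.0, 1.755]
wrist_force: [-0.9, -0.4, -1.8]
gripper_width: 0.0582
finger_force: 44.2
```

Run:
```python
from m import *
import pickle
p={}
for n in("side","top","wrist"):
    p[n]=cap(n)
pickle.dump(p,open("c3.pkl","wb"))
S=cv2.resize(p["side"]["pixels"][170:340,170:340],(400,400),interpolation=cv2.INTER_CUBIC)
W=cv2.resize(p["wrist"]["pixels"],(400,300));W=cv2.copyMakeBorder(W,0,100,0,0,0)
cv2.imwrite("pics/s3.png",np.hstack([S,W]))
print(robot.sense()["position"],robot.sense()["ee_rot"])
for q in mask(p["side"],(45,120,60),(75,255,255)): print(cv2.boundingRect(q),rect(p["side"],q,.003))
```

```text
[ 0.45702681 -0.19691142  0.03169165] [3.14050489e+00 8.40016585e-04 1.75547557e+00]
(219, 267, 66, 44) [array([ 452.5, -192.9]), array([ 78.4, 119.5]), np.float64(10.8)]
```

View pics/s3.png

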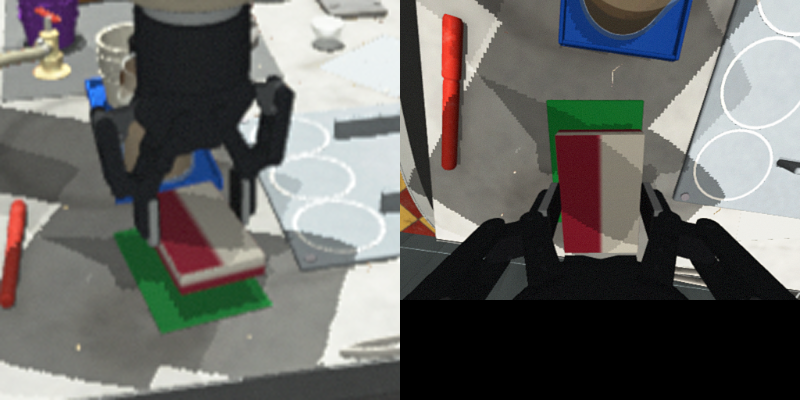

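Side and wrist views: the box is held level over the mat, and the tray shows clear gaps. Measuring box against mat in the wrist view: mat far edge at (148–243,100), box far edge at (157–244,134) in the right panel.

Run:
```python
from m import *
import pickle
c=pickle.load(open("c3.pkl","rb"))["wrist"]
for q in mask(c,(45,100,40),(80,255,255),300):
    a=cv2.approxPolyDP(q,3,True)[:,0]; print(a.tolist())
    for u,v in a: print((u,v),np.round(px2w(c,u+.5*0,v,.003)[:2]*1000,1))
th=np.degrees(1.7555-np.pi/2);r=np.radians(th);M=np.array([[np.cos(r),np.sin(r)],[-np.sin(r),np.cos(r)]])
g=np.array([px2w(c,u,v,.003)[:2]*1000 for u,v in((189,128),(311,128))]);b=np.array([px2w(c,u,v,.0425)[:2]*1000 for u,v in((201,171.5),(312,171.5))])
print(g,b)
tcp=np.array([457,-196.9]); print("box far corners in tool",(b-tcp)@M.T,"mat",(g-tcp)@M.T)
im=c["pixels"][100:260,170:330];cv2.imwrite("pics/w3.png",cv2.resize(im,(600,600),interpolation=cv2.INTER_CUBIC))
```

```text
[[196, 233], [202, 233], [197, 173], [204, 165], [309, 165], [311, 129], [188, 128]]
(np.int32(196), np.int32(233)) [ 415.9 -213.6]
(np.int32(202), np.int32(233)) [ 420.2 -212.8]
(np.int32(197), np.int32(173)) [ 411.7 -168.7]
(np.int32(204), np.int32(165)) [ 415.6 -162.4]
(np.int32(309), np.int32(165)) [ 484.  -149.8]
(np.int32(311), np.int32(129)) [ 479.5 -126.9]
(np.int32(188), np.int32(128)) [ 402.8 -140.4]
[[ 403.42592786 -140.27445895]
 [ 479.34238076 -126.29904926]] [[ 420.51865319 -155.28532999]
 [ 476.53870917 -144.99463154]]
box far corners in tool [[-28.21807237  47.60682531]
 [ 28.7390634   47.43410868]] mat [[-42.26323733  65.50154101]
 [ 34.92858848  65.29678347]]
```

View pics/w3.png

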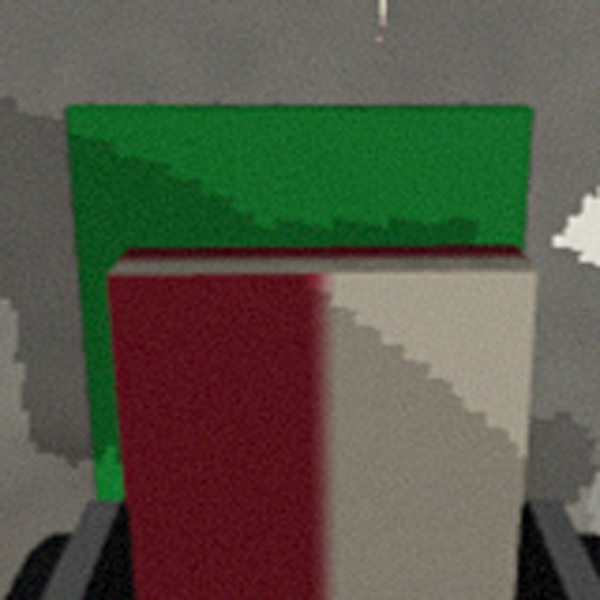

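>>> {"method": "apply_moves", "body": {"targets": [[0.0075, -0.004, 0, 0, 0, 0, 0.05], [0, 0, 0.012, 0, 0, 0, 0.05], [0, 0, 0.007, 0, 0, 0, 0.05], [0, 0, 0.003, 0, 0, 0, 0.05], [0, 0, 0, 0, 0, 0, 0.05], [0, 0, 0, 0, 0, 0, 0.05]]}}

```text
clock: 22.2
position: [0.4512, -0.1901, 0.0086]
ee_rot: [-3.141, -0.0, 1.755]
wrist_force: [0.2, -0.1, -0.7]
gripper_width: 0.0585
finger_force: 44.2
```

>>> {"method": "apply_moves", "body": {"targets": [[0, 0, 0.001, 0, 0, 0, 0.05], [0, 0, 0, 0, 0, 0, 0.05], [0, 0, 0, 0, 0, 0, 0.075], [0, 0, 0, 0, 0, 0, 0.075], [0, 0, 0, 0, 0, 0, 0.075], [0, 0, -0.03, 0, 0, 0, 0.08], [0, 0, -0.06, 0, 0, 0, 0.085], [0, 0, -0.06, 0, 0, 4.7, 0.085], [0, 0, 0, 0, 0, 4.7, 0.085], [0, 0, 0, 0, 0, 0, 0.085], [0, 0, 0, 0, 0, 0, 0.085]]}}

```text
clock: 23.58
position: [0.4506, -0.1898, 0.1571]
ee_rot: [-3.14, -0.001, 1.593]
wrist_force: [0.1, 0.2, -0.6]
gripper_width: 0.0851
finger_force: 0.0
```

Run:
```python
from m import *
import pickle
p={}
for n in("side","top","wrist"):
    p[n]=cap(n)
pickle.dump(p,open("c4.pkl","wb"))
S=cv2.resize(p["side"]["pixels"][170:340,170:340],(400,400),interpolation=cv2.INTER_CUBIC)
W=cv2.resize(p["wrist"]["pixels"],(400,300));W=cv2.copyMakeBorder(W,0,100,0,0,0)
cv2.imwrite("pics/s4.png",np.hstack([S,W]))
c=p["wrist"]
print(robot.sense()["position"],robot.sense()["ee_rot"])
for n,X in(("jar",(.447,-.054,.102)),("bot",(.446,.009,.098)),("cup",(.4405,.0767,.069))):print(n,np.round(w2px(c,X)/1.28)+[400,0])
for q in mask(c,(45,100,40),(80,255,255),100): print("g",cv2.approxPolyDP(q,3,True)[:,0].tolist(),rect(c,q,.003))
for q in mask(p["side"],(45,100,40),(80,255,255),50): print("gs",rect(p["side"],q,.003))
```

```text
[ 0.45076949 -0.18984148  0.15700861] [-3.14019528e+00 -7.47307293e-04  1.59227883e+00]
jar [599.   9.]
bot [599. -88.]
cup [ 594. -175.]
g [[284, 120], [214, 131], [234, 227], [239, 224], [221, 142], [265, 131], [278, 131], [290, 217], [256, 223], [296, 217]] [array([ 451.7, -192. ]), array([ 79.3, 119.4]), np.float64(10.4)]
gs [array([ 452.6, -192.6]), array([ 79.6, 120.3]), np.float64(10.3)]
```

View pics/s4.png

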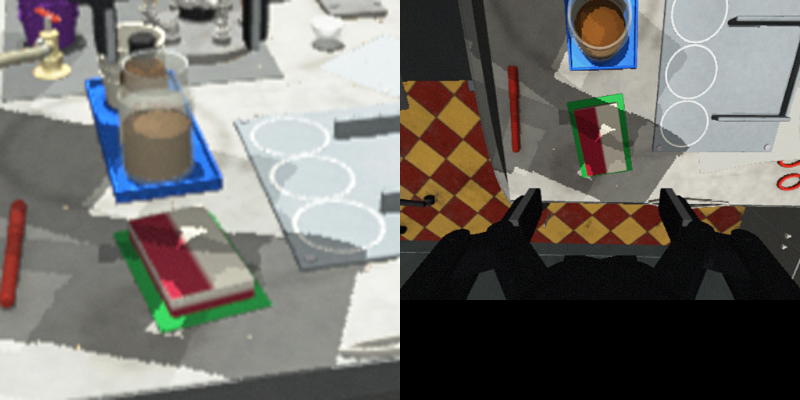

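Run:
```python
from m import *
import pickle
p=pickle.load(open("c4.pkl","rb"))
for n in("wrist","side","top"):
    c=p[n];h=cv2.cvtColor(c["pixels"],cv2.COLOR_BGR2HSV);g=cv2.inRange(h,(45,80,40),(80,255,255))
    qs=[q for q in cv2.findContours(g,0,2)[0] if cv2.contourArea(q)>15]
    if not qs: continue
    H=cv2.convexHull(np.vstack(qs));M=np.zeros_like(g);cv2.fillPoly(M,[H],255)
    if n=="side": M=cv2.dilate(M,np.ones((13,1)))  # box may overlap hull
    r=cv2.inRange(h,(168,90,30),(180,255,255))
    M=cv2.erode(M,np.ones((3,3)));k=cv2.morphologyEx(M&~g,cv2.MORPH_OPEN,np.ones((4,4)))
    if n!="side":
      q=max(cv2.findContours(k,0,2)[0],key=cv2.contourArea);print(n,"mat",rect(c,H,.003),"box",rect(c,q,.019))
    print(n,"red",[rect(c,q,.019) for q in cv2.findContours(r&M,0,2)[0] if cv2.contourArea(q)>40])
```

```text
wrist mat [array([ 451.7, -192.1]), array([ 79.9, 119.6]), np.float64(10.3)] box [array([ 452.9, -193.1]), array([ 60.1, 101.7]), np.float64(11.0)]
wrist red [[array([ 437.4, -194.4]), array([28.9, 99.1]), np.float64(11.0)]]
side red [[array([ 459.4, -254.3]), array([56. ,  6.6]), np.float64(9.5)], [array([ 438. , -194.7]), array([29.5, 96.8]), np.float64(10.9)]]
top mat [array([465.9,  69.2]), array([145.7, 648.1]), np.float64(2.6)] box [array([448.1,  98.2]), array([556.7, 138.9]), np.float64(90.0)]
top red [[array([ 437.6, -191.6]), array([27.3, 96.4]), np.float64(11.0)]]
```

The box is centred on the mat within about 1 mm and 0.5°. Now I return the cups.

>>> {"method": "apply_moves", "body": {"targets": [[0.03, 0, 0, 0, 0, 0, 0.085], [0.05, -0.002, 0, 0, 0, 0, 0.085], [0.05, -0.002, 0, 0, 0, 0, 0.085], [0.05, -0.001, 0, 0, 0, 0, 0.085], [0.05, 0, 0, 0, 0, 0, 0.085], [0.036, 0, 0, 0, 0, 0, 0.085], [0, 0, 0.03, 0, 0, 0, 0.085], [0, 0, 0.045, 0, 0, 0, 0.085], [0, 0, 0, 0, 0, 0, 0.085], [0, 0, 0, 0, 0, 0, 0.085]], "newtons": 30}}

```text
clock: 24.98
position: [0.4409, 0.0758, 0.0835]
ee_rot: [-3.141, 0.0, 1.591]
wrist_force: [0.5, -0.1, 0.1]
gripper_width: 0.0851
finger_force: 0.0
```

>>> {"method": "apply_moves", "body": {"targets": [[0.001, 0, 0.03, 0, 0, 0, 0.085], [0, 0, 0.022, 0, 0, 0, 0.085], [0, 0, 0, 0, 0, 0, 0.085], [0, 0, 0, 0, 0, 0, 0.05], [0, 0, 0, 0, 0, 0, 0.05], [0, 0, 0, 0, 0, 0, 0.05], [0, 0, 0, 0, 0, 0, 0.05], [0, 0, 0, 0, 0, 0, 0.05], [0, 0, -0.03, 0, 0, 0, 0.05], [0, 0, -0.045, 0, 0, 0, 0.05], [0, 0, -0.045, 0, 0, 0, 0.05], [0, 0, 0, 0, 0, 0, 0.05]]}}

```text
clock: 26.48
position: [0.4429, 0.0771, 0.1547]
ee_rot: [3.135, -0.001, 1.591]
wrist_force: [0.1, -0.8, -1.0]
gripper_width: 0.0593
finger_force: 33.6
```

>>> {"method": "apply_moves", "body": {"targets": [[-0.02, 0.015, 0, 0, 0, 0, 0.05], [-0.045, 0.03, 0, 0, 0, 0, 0.05], [-0.045, 0.03, 0, 0, 0, 0, 0.05], [-0.04, 0.03, 0, 0, 0, 0, 0.05], [-0.026, 0.0175, 0, 0, 0, 0, 0.05], [0, 0, 0.02, 0, 0, 0, 0.05], [0, 0, 0.045, 0, 0, 0, 0.05], [0, 0, 0.035, 0, 0, 0, 0.05], [0, 0, 0.01, 0, 0, 0, 0.05], [0, 0, 0, 0, 0, 0, 0.05], [0, 0, 0, 0, 0, 0, 0.05]]}}

```text
clock: 27.85
position: [0.5676, -0.0968, 0.0421]
ee_rot: [3.14, 0.0, 1.591]
wrist_force: [-0.2, -0.2, -0.3]
gripper_width: 0.0594
finger_force: 33.6
```

>>> {"method": "apply_moves", "body": {"targets": [[0, 0.001, 0.005, 0, 0, 0, 0.05], [0, 0, 0.0025, 0, 0, 0, 0.05], [0, 0, 0.0005, 0, 0, 0, 0.05], [0, 0, 0, 0, 0, 0, 0.085], [0, 0, 0, 0, 0, 0, 0.085], [0, 0, 0, 0, 0, 0, 0.085], [0, 0, 0, 0, 0, 0, 0.085], [0, 0, -0.03, 0, 0, 0, 0.085], [0, 0, -0.05, 0, 0, 0, 0.085], [0, 0, -0.035, 0, 0, 0, 0.085], [0.02, -0.025, 0, 0, 0, 0, 0.085], [0.045, -0.045, 0, 0, 0, 0, 0.085], [0.0435, -0.05, 0, 0, 0, 0, 0.085], [0, 0, 0, 0, 0, 0, 0.085], [0, 0, 0, 0, 0, 0, 0.085]], "newtons": 40}}

```text
clock: 29.72
position: [0.45, 0.0063, 0.1481]
ee_rot: [3.14, 0.0, 1.592]
wrist_force: [-0.0, -0.0, 0.3]
gripper_width: 0.085
finger_force: 0.0
```

>>> {"method": "apply_moves", "body": {"targets": [[0.0028, -0.0033, 0.03, 0, 0, 0, 0.085], [0, 0, 0.045, 0, 0, 0, 0.085], [0, 0, 0.025, 0, 0, 0, 0.085], [0, 0, 0.008, 0, 0, 0, 0.085], [0, 0, 0, 0, 0, 0, 0.085], [0, 0, 0, 0, 0, 0, 0.03], [0, 0, 0, 0, 0, 0, 0.03], [0, 0, 0, 0, 0, 0, 0.03], [0, 0, 0, 0, 0, 0, 0.03], [0, 0, 0, 0, 0, 0, 0.03], [0, 0, 0, 0, 0, 0, 0.03], [0, 0, 0, 0, 0, 0, 0.03]]}}

```text
clock: 31.22
position: [0.4463, 0.009, 0.0406]
ee_rot: [3.14, 0.0, 1.591]
wrist_force: [-2.1, 0.1, 13.1]
gripper_width: 0.0406
finger_force: 38.6
```

>>> {"method": "apply_moves", "body": {"targets": [[0, 0, -0.03, 0, 0, 0, 0.03], [0, 0, -0.03, 0, 0, 0, 0.03], [0, 0, -0.02, 0, 0, 0, 0.03], [-0.006, 0.02, 0, 0, 0, 0, 0.03], [-0.011, 0.035, 0, 0, 0, 0, 0.03], [-0.011, 0.035, 0, 0, 0, 0, 0.03], [-0.01, 0.031, 0, 0, 0, 0, 0.03], [0, 0, 0, 0, 0, 0, 0.03], [0, 0, 0.03, 0, 0, 0, 0.03], [0, 0, 0.03, 0, 0, 0, 0.03], [0, 0, 0.01, 0, 0, 0, 0.03], [0, 0, 0, 0, 0, 0, 0.03], [0, 0, 0, 0, 0, 0, 0.03]]}}

```text
clock: 32.85
position: [0.5682, -0.0265, 0.0509]
ee_rot: [3.14, 0.0, 1.591]
wrist_force: [-0.3, -0.5, -0.9]
gripper_width: 0.0404
finger_force: 41.7
```

>>> {"method": "apply_moves", "body": {"targets": [[0, 0, 0.005, 0, 0, 0, 0.03], [0, 0, 0.0025, 0, 0, 0, 0.03], [0, 0, 0.0005, 0, 0, 0, 0.03], [0, 0, 0, 0, 0, 0, 0.085], [0, 0, 0, 0, 0, 0, 0.085], [0, 0, 0, 0, 0, 0, 0.085], [0, 0, 0, 0, 0, 0, 0.085], [0, 0, -0.03, 0, 0, 0, 0.085], [0, 0, -0.05, 0, 0, 0, 0.085], [0, 0, -0.035, 0, 0, 0, 0.085], [-0.009, -0.035, 0, 0, 0, 0, 0.085], [-0.013, -0.045, 0, 0, 0, 0, 0.085], [-0.0117, -0.0403, 0, 0, 0, 0, 0.085], [0, 0, 0, 0, 0, 0, 0.085], [0, 0, 0, 0, 0, 0, 0.085]]}}

```text
clock: 34.72
position: [0.4487, -0.0629, 0.1571]
ee_rot: [3.141, 0.0, 1.591]
wrist_force: [0.5, -0.4, 0.1]
gripper_width: 0.0852
finger_force: 0.0
```

>>> {"method": "apply_moves", "body": {"targets": [[0.005, -0.0015, 0.03, 0, 0, 0, 0.085], [0, 0, 0.045, 0, 0, 0, 0.085], [0, 0, 0.025, 0, 0, 0, 0.085], [0, 0, 0.012, 0, 0, 0, 0.085], [0, 0, 0, 0, 0, 0, 0.085], [0, 0, 0, 0, 0, 0, 0.05], [0, 0, 0, 0, 0, 0, 0.05], [0, 0, 0, 0, 0, 0, 0.05], [0, 0, 0, 0, 0, 0, 0.05], [0, 0, 0, 0, 0, 0, 0.05], [0, 0, 0, 0, 0, 0, 0.05]]}}

```text
clock: 36.1
position: [0.4472, -0.0579, 0.0459]
ee_rot: [3.14, 0.0, 1.591]
wrist_force: [-0.8, 0.7, 5.5]
gripper_width: 0.0605
finger_force: 41.9
```

>>> {"method": "apply_moves", "body": {"targets": [[0, 0, -0.03, 0, 0, 0, 0.05], [0, 0, -0.045, 0, 0, 0, 0.05], [0, 0, -0.035, 0, 0, 0, 0.05], [-0.015, 0.015, 0, 0, 0, 0, 0.05], [-0.03, 0.03, 0, 0, 0, 0, 0.05], [-0.03, 0.03, 0, 0, 0, 0, 0.05], [-0.023, 0.03, 0, 0, 0, 0, 0.05], [-0.015, 0.015, 0, 0, 0, 0, 0.05], [0, 0, 0, 0, 0, 0, 0.05], [0, 0, 0.03, 0, 0, 0, 0.05], [0, 0, 0.045, 0, 0, 0, 0.05], [0, 0, 0.025, 0, 0, 0, 0.05], [0, 0, 0, 0, 0, 0, 0.05], [0, 0, 0, 0, 0, 0, 0.05]]}}

```text
clock: 37.85
position: [0.569, -0.1683, 0.0556]
ee_rot: [3.141, 0.0, 1.591]
wrist_force: [-0.2, -0.7, -2.4]
gripper_width: 0.0608
finger_force: 45.6
```

Run:
```python
from m import *
import pickle
p={n:cap(n) for n in("side","top")}
pickle.dump(p,open("c5.pkl","wb"))
S=cv2.resize(p["side"]["pixels"][185:285,260:385],(500,400),interpolation=cv2.INTER_CUBIC)
cv2.imwrite("pics/s5.png",S)
```

```text
(no output)
```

View pics/s5.png

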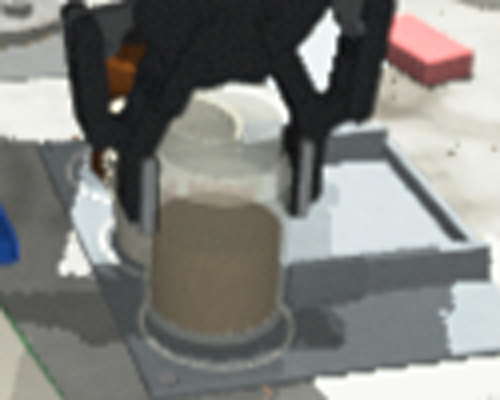

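The jar hangs upright about 7 mm above its ring (ring centred near 217,325), concentric as far as visible. I lower it, release and back away.

>>> {"method": "apply_moves", "body": {"targets": [[0, 0, 0.004, 0, 0, 0, 0.05], [0, 0, 0.0025, 0, 0, 0, 0.05], [0, 0, 0.0005, 0, 0, 0, 0.05], [0, 0, 0, 0, 0, 0, 0.085], [0, 0, 0, 0, 0, 0, 0.085], [0, 0, 0, 0, 0, 0, 0.085], [0, 0, 0, 0, 0, 0, 0.085], [0, 0, -0.03, 0, 0, 0, 0.085], [0, 0, -0.05, 0, 0, 0, 0.085], [0, 0, -0.05, 0, 0, 0, 0.085], [0, 0, -0.04, 0, 0, 0, 0.085], [-0.05, -0.02, 0, 0, 0, 0, 0.085], [-0.06, -0.02, 0, 0, 0, 0, 0.085], [-0.06, -0.02, 0, 0, 0, 0, 0.085], [-0.06, -0.02, 0, 0, 0, 0, 0.085], [-0.06, -0.03, 0, 0, 0, 0, 0.085], [-0.06, -0.03, 0, 0, 0, 0, 0.085], [-0.05, -0.03, 0, 0, 0, 0, 0.085], [0, 0, 0, 0, 0, 0, 0.085]]}}

```text
clock: 40.33
position: [0.409, -0.5647, 0.2173]
ee_rot: [-3.141, 0.001, 1.587]
wrist_force: [-0.7, 0.4, 0.4]
gripper_width: 0.0846
finger_force: 0.0
```

Run:
```python
from m import *
import pickle
p={n:cap(n) for n in("side","top")}
pickle.dump(p,open("c6.pkl","wb"))
o=pickle.load(open("c0.pkl","rb"))
A=[cv2.resize(q["top"]["pixels"][120:220,275:405],(390,300),interpolation=cv2.INTER_CUBIC) for q in(o,p)]
B=[cv2.resize(q["side"]["pixels"][180:280,260:390],(390,300),interpolation=cv2.INTER_CUBIC) for q in(o,p)]
cv2.imwrite("pics/f.png",np.vstack([np.hstack(A),np.hstack(B)]))
```

```text
(no output)
```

View pics/f.png

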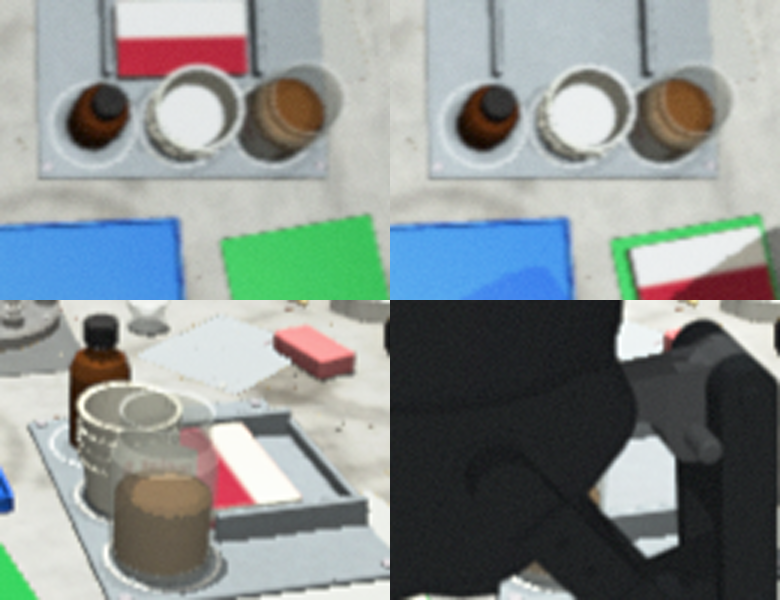

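Comparing the top view before (left) and after (right): bottle cap (106,101), cups rim (196,113) and jar rim (right edge at 342) are where they began to within about 1 mm. The box lies on the mat with an even green border. The lower-right panel is only the arm blocking the side camera. Handing in.

```bash
python3 -c "
from station import robot
print(robot.hand_in())"
```

```text
the job is handed in; nothing more can be done
None
```

The job is handed in at about 40 s of robot time: the wax box lies flat and centred on the green mat, and the bottle, cups and jar stand upright on their own rack places again. The arm never went near the lamp or the dish; I got no verdict back from the hand-in.

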